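# Fit the instrument post into its quick-release base

### The job

Fit the square-headed post with the collar from the rack into the bore of the grey clamp base. The brass spring shoe blocks a straight pin, so lean the post over towards the shoe, put the low edge of the pin in first, press the shoe back, then straighten the post and slide it fully home, its collar flat on the block; then swing the keeper right over the collar by its red knob. Go gently and by feel, never forcing the post against the base, and leave the other things on the bench alone.

Things in the scene. Friction and masses are not known exactly. Their poses are not given: they have to be found in the camera images.
- post_grip (a point): the post to fit: bright steel, 87 mm tall, 0.16 kg, upright in a well of the grey rack. This point is on its axis, 62 mm above its foot, in its square head (14 x 14 mm, flats along this point's x and y; 39 to 79 mm above the foot, then a thin brass stud of 8 mm). z points up along the post.
- post_foot (a point): centre of the post's flat foot; same axes as post_grip. Above it: round sharp-edged pin (16 mm across, 0 to 26 mm), collar (30 mm across, 26 to 31 mm), thin neck (11 mm across, 31 to 39 mm), square head. In the rack the foot is 8 mm above the bench; the rack is 26 mm high, its wells 18.5 mm wide and 18 mm deep, the two wells 50 mm apart
- shoe (a joint): brass shoe in the bore's -x side, pressed back along -x, m: 0 at rest, 0.008 at its stop. The bore: 17.5 mm across, 1.8 mm chamfer, 30 mm deep. Shoe at rest: face at x = -3.75 mm, 12.5 mm from the far wall, 9 mm wide, square-edged, top 1 mm below the mouth; slides level only; spring 3 N at 0, 0.5 N more per mm. A post that is home (foot 26 mm below the block's top) holds it at about 3.5 mm
- keeper (a joint): angle of the keeper lever about keeper_pivot, rad: 0 fully open, grows anticlockwise seen from above, 1.396 at its stop, fully over the collar. Starts between 0 and 0.3, stays where it is left; about 1.2 N at the knob moves it. Its flat arm and side lobe sweep 6.5 to 10.5 mm above the block, so it passes over the collar only of a post that is home
- keeper_pivot (a point): upright pivot axis of the keeper, a pillar on the foot plate at x = 25.5, y = -12 mm of post_base; this point is in the arm, 58.5 mm above the bench
- keeper_knob (a point): middle of the upright red knob near the keeper's end, 12 mm across, 45 mm from the pivot, from 60.5 to 84 mm above the bench (this point at 75). Fully open it is at about x = 70, y = -4 mm of post_base, closed at about x = 25, y = 33 mm
- spare_post: a plain round steel post (12.6 mm across, 76 mm tall) without collar, standing in the rack's other well; origin at its foot; leave it there
- vial: glass vial with a blue cap, 22 mm across, 50 mm tall, standing beside the base; origin at its underside; leave alone
- beaker: small glass beaker, 51 mm across, 61 mm tall, standing near the base; origin at its underside; leave alone
- tape: roll of black tape, 58 mm across, 19 mm high, lying by the rack; origin at its underside; leave alone
- post_base: grey foot plate, 116 x 112 x 10 mm, bolted to the bench; origin under its middle, z up. On it an aluminium block with the bore (x -30 to 19 mm, 40 mm wide in y, flat top 50 mm above the bench), screwed on through slots along y: the bore's upright axis is at x = 0 but anywhere from y = -11 to +11 mm, which is not measured: see or feel it

How it is judged:
By the outcome, as a careful person would: the job done as asked, in the order asked, and still so for the second after the job is handed in, with the robot touching nothing.
It also fails if it takes over 72 s, if anything falls off the work surface, if the arm or the gripper's body presses on something with over 40 N, if the wrist force passes 120 N, or if a joint passes its speed limit or range.

### The arm

A 6-joint arm with a two-finger parallel gripper is mounted at the origin on a cart in front of the work surface, level with it; the furniture and walls round the work are solid. World frame = base frame: x ahead of the robot, y to its left, z up, the work surface at z = 0. Lengths are in mm, angles in rad, forces in N, time in s.
With the tool pointing down it reaches from about 275 to 1000 mm from the base axis. Payload 8.4 kg.
Tool frame: the origin (TCP) lies midway between the tips of the shut fingers; the grasp point (between the pads) lies 19 mm behind it (r.grip_point_offset is the distance from the TCP to the grasp point, in mm); z points along the fingers, y is the line along which they close (so a half turn about z gives the same grasp; the last joint's range is limited). The gripper opens to 85 mm and grips with 20 to 120 N. Pads are 22 mm wide; open, the fingers measure 114 mm over their backs; the gripper's body (76 mm by 85 mm) begins 54 mm behind the grasp point. The pads swing forward as they close: fully open they stand 13 mm farther back than shut.
Start: joints at [-1.244, 0.353, 1.633, -0, 1.155, -0.002], TCP at [201.816, -591.522, 231.281] pointing down, gripper open.
Joint ranges: [-2.63, 2.63], [-0.92, 2.1], [0.06, 2.66], [-1.3, 4.44], [0, 2.69], [-3.02, 3.02]. Speed limits (rad/s): [2.22, 2.22, 2.79, 3.14, 3.14, 3.14].

### API

Orientations are given as [roll, pitch, yaw] about the fixed x, y, z axes, in that order (R = Rz(yaw) Ry(pitch) Rx(roll)).
In Python, from rig import r gives the robot as it stands. The module is installed in compiled form; this text tells all that it offers.
- The arm moves only by the shell command python3 -m creep 'ROWS' [FORCE]. ROWS is text: rows parted by semicolons, each of 7 numbers parted by spaces: the turn, a rotation vector about the tool's x, y, z in degrees, then the shift along the tool's x, y, z in m, then the closure in counts, from 0 (fully open) to 255 (shut). A call has 1 to 8 rows; each row is the pose to reach, as a shift and turn from the pose commanded when the call began, along the tool's axes at that moment; what a row does not reach only later rows make up. A row lasts 1/8 s, in which the tool goes at most 62.5 mm and 10.7 degrees, less where a joint would pass 70% of its speed; a pose out of reach is approached as far as the arm can. A call with a gripper value outside its range is refused whole. The fingers move at their own pace and stop on an object; FORCE is the grip in N (left out, the last holds). Time passes only in rows, so rows that repeat a pose let the fingers close. It gives the time, the measured TCP pose, the force, the opening and the grip force at its end, in the units of the state.
- r.sense(): the state, without advancing time (a new reading comes with each control period).
- r.grab_frame(name): name is "side" or "top" or "wrist"; returns a dict with "img" (400x640x3 uint8, red, green, blue), "range_z" (400x640 float32, mm along the optical axis (not along the pixel's ray), 0 where there is no reading), "K" (3x3 intrinsics, pixels), "world_from_camera" (4x4, takes a point from camera to world coordinates). Camera axes: x right, y up, looking along -z (the intrinsics and any distortion apply to the point x, -y, -z); pixel columns grow to the right and rows downward; lengths in mm; the calibration is good to about 2 mm. A picture is of the moment at which its call begins.
- r.sign_off(): hands the job in; it is judged then, once.
The state is a dict: "clock": time; "qpos": joint angles; "qvel": joint speeds; "joint_efforts": joint torques, N m; "eef_pos": TCP position; "tcp_rot": TCP orientation; "contact_force": force on the tool from outside, world axes, zero at the start; "wrist_torque": the same for the moment, N m; "opening": opening from 0.0 (shut) to 1.0 (fully open); "grasp_force": force on a finger pad.
Only numpy, scipy, OpenCV 4.12 (cv2) and the standard library are available. Lean on these libraries where they do the work, as an engineer would, in place of code of your own. Each camera call takes 0.05 s, during which the arm holds its last target. There are 200 camera calls.

## Working session

There is one attempt and no reset: what is moved stays moved. The work goes in short steps, Python scripts to look and compute and a shell command to move; the robot and the scene stay as the last step left them, time stands still between calls to the robot, and variables do not carry over. Pictures are saved under pics/ and viewed, at most 10 in all, crops included, and the job is handed in when it is done.

```bash
mkdir -p pics; ls
python3 - <<'E'
from rig import r
import cv2,numpy as np,pickle
s=r.sense();print({k:np.round(v,3) for k,v in s.items()})
for n in ("side","top","wrist"):
    f=r.grab_frame(n);pickle.dump(f,open(f'{n}.pkl','wb'))
    cv2.imwrite(f'pics/{n}0.png',f['img'][:,:,::-1]);print(n,np.round(f['K'],1).tolist(),np.round(f['world_from_camera'],3).tolist())
E
```

```text
pics
{'clock': np.float64(0.0), 'qpos': array([-1.244,  0.354,  1.634, -0.   ,  1.155, -0.002]), 'qvel': array([-0.001, -0.001,  0.001, -0.   ,  0.001, -0.001]), 'joint_efforts': array([-1.0000e-03, -6.0526e+01, -3.4207e+01, -0.0000e+00,  9.0000e-03,
       -0.0000e+00]), 'eef_pos': array([ 201.641, -591.078,  230.562]), 'tcp_rot': array([-3.14 ,  0.   ,  0.329]), 'contact_force': array([0.391, 1.07 , 1.056]), 'wrist_torque': array([-0.025,  0.071, -0.028]), 'grasp_force': np.float64(0.0), 'opening': np.float64(1.001)}
side [[459.6, 0.0, 317.8], [0.0, 459.6, 191.6], [0.0, 0.0, 1.0]] [[-0.862, 0.266, -0.433, -50.349], [-0.507, -0.421, 0.752, 1000.295], [0.018, 0.867, 0.498, 694.451], [0.0, 0.0, 0.0, 1.0]]
top [[445.0, 0.0, 315.2], [0.0, 445.0, 200.7], [0.0, 0.0, 1.0]] [[-0.003, 0.987, -0.159, 288.141], [-1.0, -0.003, 0.004, 62.414], [0.004, 0.159, 0.987, 1350.285], [0.0, 0.0, 0.0, 1.0]]
wrist [[291.9, 0.0, 320.3], [0.0, 291.9, 204.2], [0.0, 0.0, 1.0]] [[0.323, 0.9, 0.292, 276.192], [-0.946, 0.308, 0.098, -566.567], [-0.002, -0.308, 0.951, 373.107], [0.0, 0.0, 0.0, 1.0]]
```

View pics/top0.png

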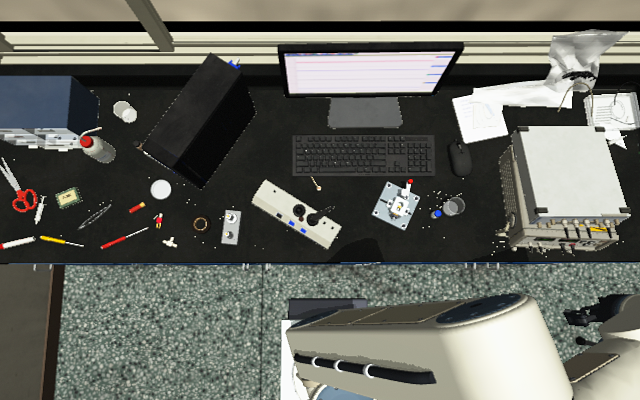

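View pics/side0.png

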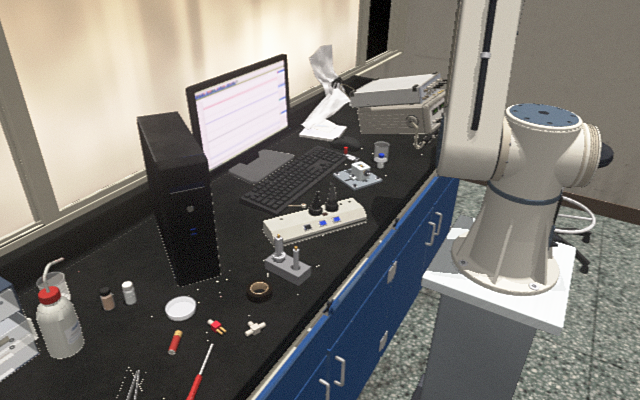

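```bash
cat > h.py <<'E'
import pickle,numpy as np,cv2
from rig import r
from scipy.spatial.transform import Rotation as R
def grab(n,save=None):
    f=r.grab_frame(n)
    if save: pickle.dump(f,open(save,'wb'))
    return f
def load(p): return pickle.load(open(p,'rb'))
def cloud(f):
    z=f['range_z'];v,u=np.indices(z.shape);K=f['K']
    P=np.stack([(u-K[0,2])/K[0,0]*z,-(v-K[1,2])/K[1,1]*z,-z],-1)
    T=f['world_from_camera'];return P@T[:3,:3].T+T[:3,3]
def px(f,u,v,zw):
    "point on ray of pixel at world height zw"
    K=f['K'];T=f['world_from_camera'];d=T[:3,:3]@np.array([(u-K[0,2])/K[0,0],-(v-K[1,2])/K[1,1],-1]);o=T[:3,3]
    return o+d*(zw-o[2])/d[2]
def proj(f,p):
    T=f['world_from_camera'];c=T[:3,:3].T@(np.asarray(p,float)-T[:3,3]);K=f['K']
    return np.array([K[0,2]+K[0,0]*c[0]/-c[2],K[1,2]-K[1,1]*c[1]/-c[2]])
def crop(f,u0,v0,w,h,s):
    return cv2.resize(f['img'][v0:v0+h,u0:u0+w,::-1],None,fx=s,fy=s,interpolation=cv2.INTER_CUBIC)
E
python3 - <<'E'
from h import *
t=load('top.pkl');s=load('side.pkl')
a=np.hstack([crop(t,205,195,50,60,8),crop(t,365,170,50,60,8)])
b=np.hstack([crop(s,255,225,80,60,5),crop(s,330,135,80,60,5)])
cv2.imwrite('pics/c1.png',np.vstack([a[:480],b[:120*2]])[:720])
cv2.imwrite('pics/c1.png',a);cv2.imwrite('pics/c2.png',b)
c=cloud(t)
for u,v in[(231,227),(233,213),(232,233),(397,204),(409,182),(404,205),(380,195),(410,182),(437,214),(453,206)]: print(u,v,c[v,u].round(1))
E
```

```text
231 227 [422.  307.8  27.1]
233 213 [464.5 303.7  23.2]
232 233 [405.7 307.8   8.2]
397 204 [ 485.9 -184.6   53.7]
409 182 [ 546.9 -216.9   78.6]
404 205 [ 484.4 -207.1   43.9]
380 195 [ 522.8 -143.7   -2.9]
410 182 [ 545.9 -218.7   83.8]
437 214 [ 456.3 -302.2   50.5]
453 206 [ 486.8 -365.4    4. ]
```

View pics/c1.png

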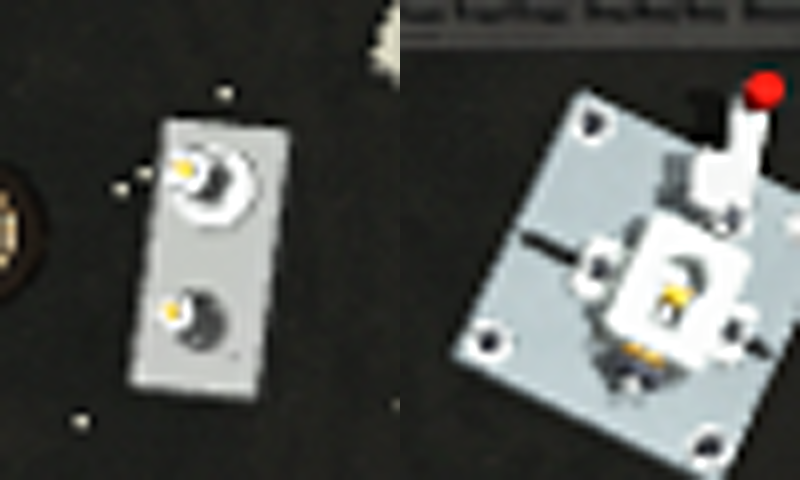

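```bash
python3 -m creep '0 0 -6 0.05 -0.036 0 0;0 0 -12 0.1 -0.072 0 0;0 0 -18 0.15 -0.108 0 0;0 0 -24 0.2 -0.144 0 0;0 0 -30 0.25 -0.18 0 0;0 0 -36 0.3 -0.216 0 0;0 0 -41 0.35 -0.252 0 0;0 0 -44 0.395 -0.285 0 0'
python3 - <<'E'
from h import *
w=grab('wrist','w1.pkl');print(r.sense()['eef_pos'].round(1),r.sense()['tcp_rot'].round(3), r.sense()['qpos'].round(2))
cv2.imwrite('pics/w1.png',w['img'][:,:,::-1])
t=load('top.pkl')
print(px(t,228.1,216,95).round(1),px(t,231.5,218.1,39).round(1), px(t,397.5,204,0), px(t,437,213,50),px(t,453,206,30))
E
```

```text
clock: 1.15
eef_pos: [484.6, -192.3, 231.3]
tcp_rot: [3.141, -0.0, 1.099]
contact_force: [0.4, -0.7, 0.9]
opening: 1.002
grasp_force: 0.0
[ 487.7 -187.9  231.4] [ 3.141e+00 -3.000e-03  1.103e+00] [-0.37  0.19  1.85  0.    1.1   0.09]
[446.4 304.3  95. ] [447.2 304.8  39. ] [ 494.10544111 -196.32983318    0.        ] [ 459.31443064 -302.4582206    50.        ] [ 483.00602493 -357.15670777   30.        ]
```

View pics/w1.png

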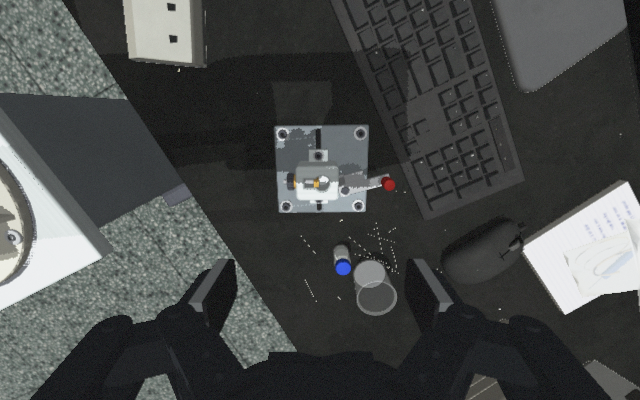

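Run:
```python
from h import *
w=load('w1.pkl');cv2.imwrite('pics/w1c.png',crop(w,270,118,130,98,6))
```

```text
(no output)
```

View pics/w1c.png

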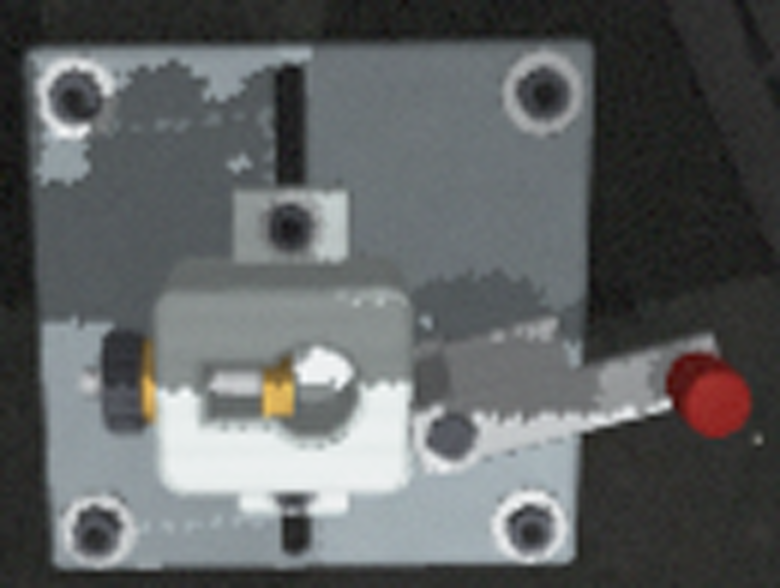

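Run:
```python
from h import *
w=load('w1.pkl');g=lambda u,v,z:px(w,270+u/6-.5*0,118+v/6,z)[:2]
C=[g(28,45,10),g(592,42,10),g(575,565,10),g(58,570,10)]
B=[g(155,290,50),g(412,290,50),g(410,492,50),g(160,495,50)]
ang=lambda a,b:np.degrees(np.arctan2(*(b-a)[::-1]))
print('yaws',ang(C[0],C[1]),ang(C[3],C[2]),ang(C[3],C[0])-90,ang(C[2],C[1])-90,ang(B[0],B[1]),ang(B[3],B[2]))
print('sizes',np.linalg.norm(C[1]-C[0]),np.linalg.norm(C[0]-C[3]),np.linalg.norm(B[1]-B[0]),np.linalg.norm(B[0]-B[3]))
cc=np.mean(C,0);bc=np.mean(B,0);print('base',cc,'block',bc)
y=np.radians(np.mean([ang(C[0],C[1]),ang(C[3],C[2]),ang(C[3],C[0])-90,ang(C[2],C[1])-90]))
Rm=np.array([[np.cos(y),-np.sin(y)],[np.sin(y),np.cos(y)]])
print(np.degrees(y));loc=lambda p:(Rm.T@(p-cc)).round(1)
print('bore px',g(308,392,50),loc(g(308,392,50)),'blk',loc(bc),'bore from blk',bc+Rm@[5.5,0])
print('piv',loc(g(450,435,60)),'knob',loc(g(717,408,84)),g(717,408,84))
c=cloud(w)
for n,(u,v) in dict(block=(330,193),knob=(389,185),cap=(343,268)).items():print(n,c[v,u].round(1))
print(px(w,343,267,50))
```

```text
yaws -26.71288970840261 -26.419605182769722 -26.382025689059795 -26.010187087026708 -27.007457425435337 -26.28802629370983
sizes 113.2322403295927 111.91535401948829 47.93281162120564 40.02376565730788
base [ 488.77212568 -189.33412937] block [ 480.68088527 -192.53332811]
-26.38117691681471
bore px [ 484.84544032 -194.30066885] [-1.3 -6.2] blk [-5.8 -6.5] bore from blk [ 485.60810309 -194.97720301]
piv [ 24.9 -12.2] knob [68.4 -1.4] [ 549.40169328 -220.94135591]
block [ 488.5 -209.2   49.5]
knob [ 549.4 -219.8   83.8]
cap [ 459.6 -304.    49.9]
[ 460.22168755 -302.67185563   50.        ]
```

```bash
python3 -m creep '0 0 -10 0.053 -0.032 0 0;0 0 -20 0.106 -0.065 0 0;0 0 -30 0.158 -0.097 0 0;0 0 -40 0.21 -0.129 0 0;0 0 -50 0.263 -0.162 0 0;0 0 -60 0.316 -0.194 0 0;0 0 -70 0.368 -0.226 0 0;0 0 -80 0.42 -0.258 0 0' ;python3 -m creep '0 0 -10 0 0 0 0;0 0 -20 0 0 0 0;0 0 -29 0 0 0 0;0 0 -29 0 0 0 0'
python3 - <<'E'
from h import *
w=grab('wrist','w2.pkl');print(r.sense()['eef_pos'].round(1),r.sense()['tcp_rot'].round(3), r.sense()['qpos'].round(2))
p=proj(w,(447,304.5,60)).astype(int);print(p)
u0,v0=max(p[0]-50,0),max(p[1]-37,0);print(u0,v0)
cv2.imwrite('pics/w2c.png',crop(w,u0,v0,100,75,8))
E
```

```text
clock: 2.2
eef_pos: [445.3, 299.2, 231.3]
tcp_rot: [3.142, 0.0, 2.499]
contact_force: [0.9, 0.5, 0.5]
opening: 1.001
grasp_force: 0.0
clock: 2.7
eef_pos: [445.7, 297.1, 231.1]
tcp_rot: [-3.141, -0.0, 2.998]
contact_force: [-0.0, 0.4, -0.3]
opening: 1.001
grasp_force: 0.0
[445.7 297.1 231.1] [-3.141 -0.     2.996] [ 0.59  0.21  1.82  0.    1.1  -0.84]
[327 185]
277 148
```

View pics/w2c.png

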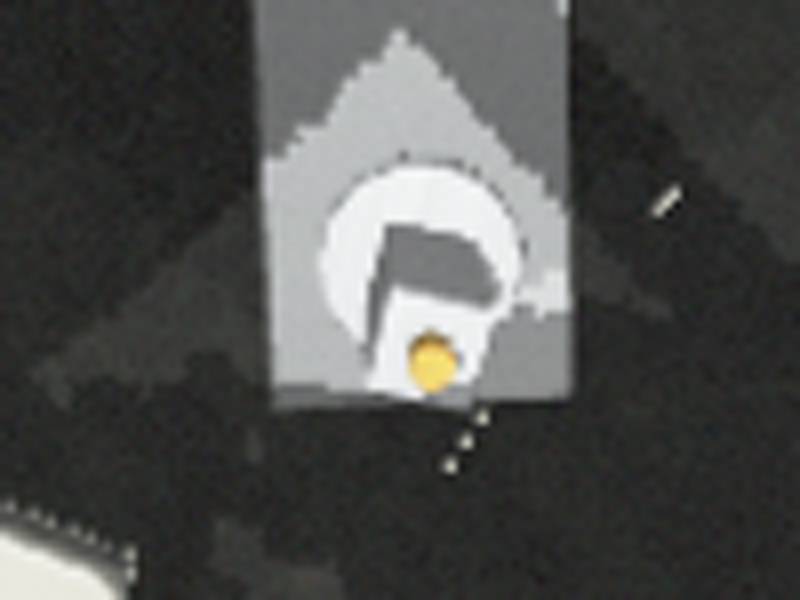

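Run:
```python
from h import *
w=load('w2.pkl');g=lambda u,v,z:px(w,277+u/8,148+v/8,z)[:2]
ang=lambda a,b:np.degrees(np.arctan2(*(b-a)[::-1]))
Q=[g(395,287,87),g(494,307,87),g(475,402,87),g(372,387,87)]
print(ang(Q[0],Q[1]),ang(Q[3],Q[2]),ang(Q[3],Q[0])-90,ang(Q[2],Q[1])-90,[np.linalg.norm(Q[i]-Q[i-1]).round(1) for i in range(4)],np.mean(Q,0))
print('stud',g(432,365,95),'collar',g(421,263,39),'rack',ang(g(255,0,26),g(270,405,26)))
s=r.sense();T=R.from_euler('xyz',s['tcp_rot']).as_matrix();p=np.mean([np.mean(Q,0),g(432,365,95),g(421,263,39)],0);print(p,T.T@(np.r_[p,51]-s['eef_pos']))
```

```text
70.0684733859326 73.15982153621992 69.52041994071072 71.88017293228776 [np.float64(13.5), np.float64(12.8), np.float64(12.7), np.float64(13.4)] [446.72953221 307.39560175]
stud [446.87870216 306.83944088] collar [447.27000833 307.12559049] rack -6.763102286986816
[446.95941423 307.12021104] [  0.2090078   10.08786064 180.1435223 ]
```

```bash
python3 -m creep '0 0 5 0 0.005 0.02 80;0 0 10.6 0 0.01 0.06 100;0 0 10.6 0 0.01 0.11 100;0 0 10.6 0 0.01 0.15 100;0 0 10.6 0 0.01 0.17 100;0 0 10.6 0 0.01 0.18 100;0 0 10.6 0 0.01 0.18 100' 40
python3 - <<'E'
from h import *
w=grab('wrist','w3.pkl');s=r.sense();print(s['eef_pos'].round(1),s['tcp_rot'].round(3))
cv2.imwrite('pics/w3.png',crop(w,170,120,320,240,2))
E
```

```text
clock: 3.62
eef_pos: [447.2, 307.0, 51.1]
tcp_rot: [-3.141, -0.0, 2.813]
contact_force: [0.2, -0.0, -0.3]
opening: 0.611
grasp_force: 0.0
[447.6 307.3  51.8] [3.141 0.    2.813]
```

View pics/w3.png

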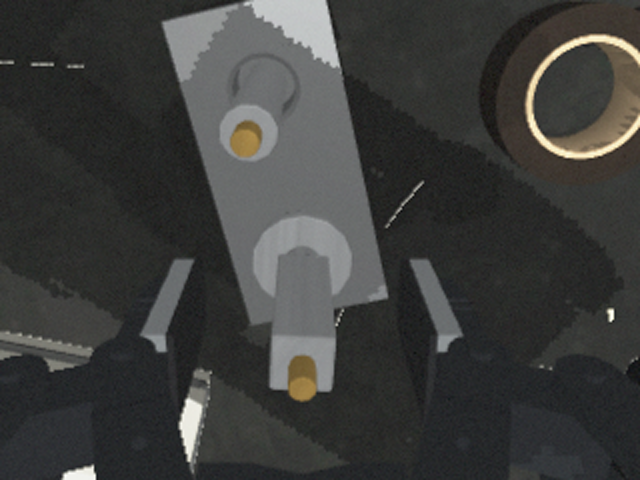

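```bash
python3 -m creep '0 0 0 0 0 0 255;0 0 0 0 0 0 255;0 0 0 0 0 0 255;0 0 0 0 0 0 255;0 0 0 0 0 -0.005 255;0 0 0 0 0 -0.02 255;0 0 0 0 0 -0.05 255;0 0 0 0 0 -0.11 255' 70; python3 -m creep '0 0 0 0 0 0 255;0 0 0 0 0 0 255';python3 - <<'E'
from rig import r
s=r.sense();print({k:s[k].round(3) for k in s})
E
```

```text
clock: 4.68
eef_pos: [445.9, 306.2, 161.4]
tcp_rot: [-3.138, -0.002, 2.814]
contact_force: [1.1, 0.3, -1.2]
opening: 0.151
grasp_force: 68.3
clock: 4.92
eef_pos: [447.1, 307.0, 161.8]
tcp_rot: [3.141, 0.0, 2.814]
contact_force: [-0.1, -0.6, -2.2]
opening: 0.149
grasp_force: 68.6Traceback (most recent call last):
  File "<stdin>", line 2, in <module>
AttributeError: 'float' object has no attribute 'round'
```

```bash
python3 -m creep '0 0 8 -0.015 -0.035 0 255;0 0 17 -0.038 -0.088 0 255;0 0 27 -0.06 -0.14 0 255;0 0 37 -0.083 -0.193 0 255;0 0 47 -0.106 -0.246 0 255;0 0 57 -0.128 -0.299 0 255;0 0 67 -0.151 -0.352 0 255;0 0 76 -0.17 -0.396 0 255'
cat >> h.py <<'E'
def tot(p):
    s=r.sense();T=R.from_euler('xyz',s['tcp_rot']).as_matrix();print(s['eef_pos'].round(1),np.degrees(s['tcp_rot']).round(1),'shift',(T.T@(np.array(p)-s['eef_pos'])).round(1))
E
python3 - <<'E'
from h import *
tot((485.7,-194.8,145))
E
```

```text
clock: 5.92
eef_pos: [479.6, -124.4, 160.0]
tcp_rot: [-3.139, -0.0, 1.481]
contact_force: [1.1, 0.4, -1.5]
opening: 0.152
grasp_force: 68.5
[ 479.6 -124.4  160. ] [-179.9   -0.    84.9] shift [-69.6  12.4  14.9]
```

```bash
python3 -m creep '0 0 8 -0.03 0.006 0 255;0 0 16 -0.06 0.011 0.01 255;0 0 21.6 -0.07 0.0124 0.015 255;0 0 21.6 -0.07 0.0124 0.015 255;0 0 21.6 -0.07 0.0124 0.015 255'
python3 - <<'E'
from h import *
w=grab('wrist','w4.pkl');tot((485.7,-194.8,145))
c=cloud(w);y=np.radians(-26.4);x=np.array([np.cos(y),np.sin(y)]);n=np.array([-np.sin(y),np.cos(y)])
m=(abs(c[...,2]-50)<2.5)&(np.hypot(c[...,0]-485,c[...,1]+190)<60)
d=c[m][:,:2]-[488.8,-189.3];a,b=d@x,d@n
print(m.sum(),'x',np.percentile(a,[0.5,2,98,99.5]).round(1),'y',np.percentile(b,[.5,2,50,98,99.5]).round(1),'z',np.median(c[m][:,2]))
img=w['img'].copy()
cv2.imwrite('pics/w4.png',crop(w,200,100,240,180,3))
E
```

```text
clock: 6.55
eef_pos: [486.8, -192.7, 145.7]
tcp_rot: [-3.14, -0.0, 1.113]
contact_force: [0.5, 0.1, -1.2]
opening: 0.155
grasp_force: 68.6
[ 487.  -192.6  145.9] [-179.9   -0.    63.8] shift [-2.6 -0.2  0.9]
1878 x [-30.6 -29.9  17.4  19.3] y [-25.4 -24.1  -2.2  13.   13.5] z 49.72651808663505
```

View pics/w4.png

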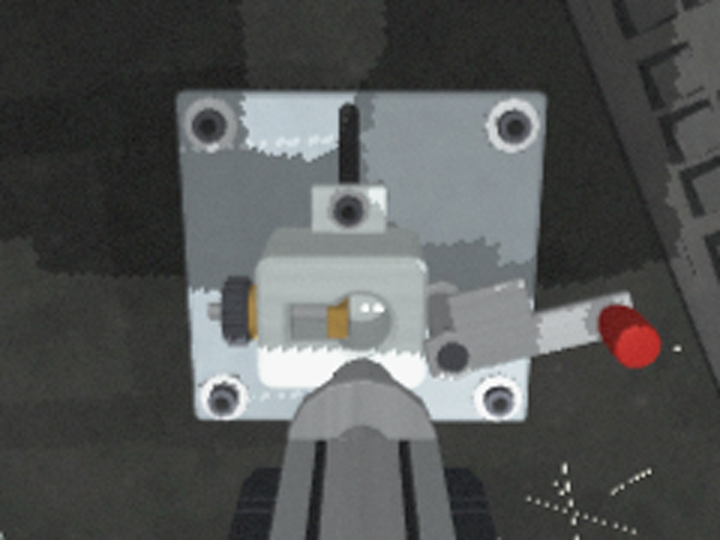

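Run:
```python
from h import *
w=load('w4.pkl');g=lambda u,v,z:px(w,200+u/3,100+v/3,z)[:2]
C=np.array([g(177,92,10),g(547,92,10),g(525,420,10),g(196,420,10)])
y=np.radians(-26.4);M=np.array([[np.cos(y),-np.sin(y)],[np.sin(y),np.cos(y)]])
L=lambda p:((p-C.mean(0))@M).round(1)
print(C.mean(0),L(C));B=np.array([g(255,257,50),g(428,257,50),g(427,386,50),g(257,386,50)]);print(B.mean(0),L(B),B.mean(0)+M@[5.5,0]);b=g(361,321,50);print(b,L(b), 'knob',L(g(638,346,84)))
```

```text
[ 488.49840655 -188.7207891 ] [[-57.   55.2]
 [ 57.2  55.6]
 [ 57.1 -55.2]
 [-57.3 -55.6]]
[ 480.75135865 -192.00164714] [[-29.7  13.1]
 [ 18.8  13.2]
 [ 19.5 -25.8]
 [-30.5 -26. ]] [ 485.67777333 -194.44714062]
[ 485.98467845 -193.88674918] [ 0.  -5.7] knob [68.8 -0.7]
```

```bash
python3 -m creep '-7 0 0 -0.001 -0.003 0.01 255;-14 0 0 -0.0019 -0.007 0.025 255;-20 0 0 -0.0019 -0.0095 0.04 255;-20 0 0 -0.0019 -0.0095 0.0476 255;-20 0 0 -0.0019 -0.0095 0.0476 255;-20 0 0 -0.0019 -0.0095 0.0476 255'
cat >> h.py <<'E'
BORE=np.array([485.8,-194.3,50.])
def loc(L=43.):
    s=r.sense();T=R.from_euler('xyz',s['tcp_rot']).as_matrix();y=np.radians(-26.4)
    M=np.array([[np.cos(y),-np.sin(y),0],[np.sin(y),np.cos(y),0],[0,0,1]])
    p=s['eef_pos'];q=lambda v:((p+T@np.array(v)-BORE)@M).round(1)
    print('tcp',q([0,0,0]),'foot',q([0,0,L]),'low',q([0,-8,L]),'high',q([0,8,L]),'F',(s['contact_force']@M).round(1),'M',(s['wrist_torque']@M).round(2),'rot',np.degrees(s['tcp_rot']).round(1),'t',s['clock'].round(2))
E
python3 -c "
from h import *
loc()"
```

```text
clock: 7.35
eef_pos: [479.7, -191.4, 99.6]
tcp_rot: [2.792, -0.0, 1.111]
contact_force: [0.4, 0.1, -0.7]
opening: 0.152
grasp_force: 68.9Traceback (most recent call last):
  File "<string>", line 3, in <module>
    loc()
    ~~~^^
  File "h.py", line 29, in loc
    print('tcp',q([0,0,0]),'foot',q([0,0,L]),'low',q([0,-8,L]),'high',q([0,8,L]),'F',(s['contact_force']@M).round(1),'M',(s['wrist_torque']@M).round(2),'rot',np.degrees(s['tcp_rot']).round(1),'t',s['clock'].round(2))
                                                                                                                                                                                                    ^^^^^^^^^^^^^^^^
AttributeError: 'float' object has no attribute 'round'
```

```bash
sed -i "s/s\['clock'\].round(2)/round(float(s['clock']),2)/" h.py
cat >> h.py <<'E'
def rows(dx,dy,dz):
    "base-frame move in mm (x,y,up) -> tool shift in m"
    s=r.sense();T=R.from_euler('xyz',s['tcp_rot']).as_matrix();y=np.radians(-26.4)
    M=np.array([[np.cos(y),-np.sin(y),0],[np.sin(y),np.cos(y),0],[0,0,1]]);print('tool',(T.T@M@[dx,dy,dz]/1000).round(5))
E
python3 -c "
from h import *
loc();rows(0,0,-1);rows(1,0,0);rows(0,1,0)"
```

```text
tcp [-6.7 -0.1 49.6] foot [ 8.  -0.1  9.2] low [ 0.5 -0.1  6.4] high [15.5 -0.1 11.9] F [ 0.3  0.2 -0.7] M [ 0.03  0.26 -0.01] rot [160.   -0.   63.7] t 7.35
tool [-0.      -0.00034  0.00094]
tool [-0.       0.00094  0.00034]
tool [0.001 0.    0.   ]
```

```bash
python3 -m creep '0 0 0 0 0 0 255;0 0 0 0 0 0 255' >/dev/null;python3 -c "
from h import *
loc()"
```

```text
tcp [-8.  -0.3 49. ] foot [ 6.7 -0.3  8.6] low [-0.8 -0.3  5.9] high [14.2 -0.3 11.3] F [-0.   0.1 -2.1] M [-0.    0.27  0.03] rot [160.   -0.   63.6] t 7.6
```

```bash
python3 -m creep '0 0 0 0 -0.0007 0.0019 255;0 0 0 0 -0.0014 0.0038 255;0 0 0 0 -0.002 0.0056 255;0 0 0 0 -0.002 0.0056 255' >/dev/null;python3 -c "
from h import *
loc()"
```

```text
tcp [-8.7 -0.3 42.5] foot [ 6.  -0.3  2.1] low [-1.5 -0.3 -0.7] high [13.5 -0.3  4.8] F [ 0.1  0.4 -1.7] M [0.04 0.32 0.02] rot [160.    0.   63.6] t 8.1
```

```bash
for i in 1 2; do :; done; python3 -m creep '0 0 0 0 -0.00034 0.00094 255;0 0 0 0 -0.00068 0.0019 255;0 0 0 0 -0.00068 0.0019 255' >/dev/null;python3 -c "
from h import *
loc()"; python3 -m creep '0 0 0 0 -0.0003 0.00094 255;0 0 0 0 -0.0005 0.0014 255;0 0 0 0 -0.0005 0.0014 255' >/dev/null;python3 -c "
from h import *
loc()"
```

```text
tcp [-8.3 -0.3 40.9] foot [ 6.5 -0.3  0.5] low [-1.1 -0.3 -2.2] high [14.  -0.3  3.2] F [-0.7 -0.2  1.9] M [-0.04  0.23  0.02] rot [160.   -0.   63.6] t 8.47
tcp [-8.  -0.3 40.3] foot [ 6.8 -0.2 -0.1] low [-0.8 -0.2 -2.9] high [14.3 -0.2  2.6] F [-8.6 -0.2 18.1] M [-0.14  0.46 -0.03] rot [159.9  -0.   63.6] t 8.85
```

```bash
python3 -m creep '0 0 0 0 0.0007 -0.0019 255;0 0 0 0 0.0026 -0.0012 255;0 0 0 0 0.0026 -0.0012 255' >/dev/null;python3 -c "
from h import *
loc()"; python3 -m creep '0 0 0 0 -0.0003 0.00094 255;0 0 0 0 -0.0005 0.0014 255;0 0 0 0 -0.0005 0.0014 255' >/dev/null;python3 -c "
from h import *
loc()"
```

```text
tcp [-7.1 -0.4 41. ] foot [ 7.5 -0.4  0.5] low [-0.  -0.4 -2.2] high [15.  -0.4  3.2] F [-6.3 -0.1  6.7] M [ 0.09  0.85 -0.01] rot [160.1   0.   63.6] t 9.22
tcp [-7.  -0.4 40.4] foot [ 7.7 -0.4  0. ] low [ 0.2 -0.4 -2.7] high [15.3 -0.3  2.7] F [-15.    0.2  25. ] M [0.04 1.19 0.01] rot [160.    0.   63.6] t 9.6
```

```bash
python3 -m creep '0 0 0 0 0.0003 -0.0009 255;0 0 0 0 -0.0006 -0.0012 255;0 0 0 0 -0.0015 -0.0016 255;0 0 0 0 -0.0015 -0.0016 255' >/dev/null;python3 -c "
from h import *
loc()"; python3 -m creep '0 0 0 0 -0.001 -0.00034 255;0 0 0 0 -0.001 -0.00034 255' >/dev/null;python3 -c "
from h import *
loc()"; python3 -m creep '0 0 0 0 -0.001 -0.00034 255;0 0 0 0 -0.001 -0.00034 255' >/dev/null;python3 -c "
from h import *
loc()"
```

```text
tcp [-7.8 -0.2 41. ] foot [ 6.9 -0.2  0.6] low [-0.6 -0.2 -2.2] high [14.4 -0.2  3.3] F [-0.7 -0.1  2.3] M [-0.07  0.01 -0.02] rot [159.9  -0.   63.6] t 10.1
tcp [-9.6 -0.3 40.5] foot [ 5.1 -0.3  0.1] low [-2.4 -0.3 -2.6] high [12.6 -0.3  2.9] F [0.7 0.5 0.1] M [0.06 0.07 0.01] rot [160.   -0.   63.6] t 10.35
tcp [-10.9  -0.4  40.4] foot [ 3.8 -0.4  0. ] low [-3.8 -0.4 -2.7] high [11.3 -0.3  2.7] F [ 1.  -0.3 -1.5] M [ 0.02  0.2  -0.01] rot [160.    0.   63.6] t 10.6
```

```bash
python3 -m creep '0 0 0 0 -0.00165 0.00015 255;0 0 0 0 -0.00165 0.00015 255' >/dev/null;python3 -c "
from h import *
loc()"; python3 -m creep '0 0 0 0 -0.00165 0.00015 255;0 0 0 0 -0.00165 0.00015 255' >/dev/null;python3 -c "
from h import *
loc()"
```

```text
tcp [-11.5  -0.3  40.3] foot [ 3.3 -0.3 -0.1] low [-4.2 -0.3 -2.9] high [10.8 -0.2  2.6] F [ 2.6 -0.7 -1. ] M [-0.04 -0.3  -0.04] rot [159.9  -0.   63.6] t 10.85
tcp [-12.7  -0.2  39.8] foot [ 2.1 -0.2 -0.6] low [-5.4 -0.2 -3.3] high [ 9.6 -0.2  2.2] F [ 2.8 -0.1  2.2] M [-0.1 -0.7 -0. ] rot [159.9  -0.   63.6] t 11.1
```

```bash
cat >> h.py <<'E'
def plan(th0,low0,steps,L=43):
    tcp=lambda th,x,h:np.array([x+8*np.cos(th)-L*np.sin(th),h+8*np.sin(th)+L*np.cos(th)])
    t0=np.radians(th0);a=tcp(t0,*low0)
    for th,x,h in steps:
        t=np.radians(th);d=tcp(t,x,h)-a
        print(f'{th0-th:.1f} 0 0 0 {(d[0]*np.cos(t0)+d[1]*np.sin(t0))/1e3:.5f} {(d[0]*np.sin(t0)-d[1]*np.cos(t0))/1e3:.5f} 255')
E
python3 -m creep '0 0 0 0 -0.0008 0 255;0 0 0 0 -0.0014 0 255;0 0 0 0 -0.0014 0 255' >/dev/null;python3 -c "
from h import *
loc();plan(20,(-6.8,-3.7),[(18,-6.9,-3.8),(16,-7,-3.9),(13,-7.2,-4),(10,-7.4,-4)])"
```

```text
tcp [-14.3  -0.2  39.2] foot [ 0.5 -0.2 -1.2] low [-7.  -0.2 -4. ] high [ 8.  -0.2  1.5] F [4.6 0.4 4.5] M [-0.01 -1.07 -0.  ] rot [159.9  -0.   63.6] t 11.47
2.0 0 0 0 0.00137 0.00037 255
4.0 0 0 0 0.00272 0.00078 255
7.0 0 0 0 0.00470 0.00144 255
10.0 0 0 0 0.00668 0.00212 255
```

```bash
python3 -m creep '2 0 0 0 0.0014 0.0004 255;4 0 0 0 0.0027 0.0008 255;7 0 0 0 0.0047 0.0014 255;7 0 0 0 0.0047 0.0014 255' >/dev/null;python3 -c "
from h import *
loc()
plan(13,(-7.2,-4),[(11,-7.4,-4),(8,-7.6,-4),(5,-7.8,-4)])"
```

```text
tcp [-9.3 -0.2 39.1] foot [ 0.3 -0.2 -2.8] low [-7.4 -0.2 -4.6] high [ 8.1 -0.2 -1. ] F [2.8 1.4 4. ] M [ 0.21 -0.93  0.08] rot [167.   -0.   63.6] t 11.97
2.0 0 0 0 0.00130 0.00026 255
5.0 0 0 0 0.00333 0.00077 255
8.0 0 0 0 0.00532 0.00140 255
```

Smooth; keep straightening.

```bash
python3 -m creep '2 0 0 0 0.0013 0.0003 255;5 0 0 0 0.0033 0.0008 255;8 0 0 0 0.0053 0.0014 255;8 0 0 0 0.0053 0.0014 255' >/dev/null;python3 -c "
from h import *
loc()
plan(5,(-7.8,-4),[(3,-7.9,-4.2),(0,-8,-4.5)])"
```

```text
tcp [-3.9 -0.3 38.6] foot [-0.2 -0.3 -4.2] low [-8.2 -0.4 -4.9] high [ 7.8 -0.3 -3.5] F [3.9 0.7 1.3] M [ 0.05 -1.05  0.02] rot [175.    0.   63.6] t 12.47
2.0 0 0 0 0.00138 0.00050 255
5.0 0 0 0 0.00347 0.00134 255
```

```bash
python3 -m creep '2 0 0 0 0.0014 0.0005 255;5 0 0 0 0.0035 0.0013 255;5 0 0 0 0.0035 0.0013 255' >/dev/null;python3 -c "
from h import *
loc()"; python3 -m creep '0 0 0 0 0 0.001 255;0 0 0 0 0 0.002 255;0 0 0 0 0 0.002 255' >/dev/null;python3 -c "
from h import *
loc()"
```

```text
tcp [-0.3 -0.4 37.6] foot [-0.3 -0.4 -5.4] low [-8.3 -0.4 -5.4] high [ 7.7 -0.4 -5.4] F [4.7 1.1 1. ] M [ 0.02 -1.04 -0.01] rot [-180.     0.    63.6] t 12.85
tcp [-1.2 -0.3 35.6] foot [-1.2 -0.4 -7.4] low [-9.2 -0.4 -7.4] high [ 6.8 -0.3 -7.4] F [ 5.1 -0.1  0. ] M [-0.   -1.16  0.06] rot [180.    0.   63.6] t 13.22
```

```bash
python3 -m creep '0 0 0 0 0 0.0015 255;0 0 0 0 0 0.003 255;0 0 0 0 0 0.0045 255;0 0 0 0 0 0.006 255;0 0 0 0 0 0.006 255' >/dev/null;python3 -c "
from h import *
loc()"; python3 -m creep '0 0 0 0 0 0.0015 255;0 0 0 0 0 0.003 255;0 0 0 0 0 0.0045 255;0 0 0 0 0 0.006 255;0 0 0 0 0 0.006 255' >/dev/null;python3 -c "
from h import *
loc()"
```

```text
tcp [-1.2 -0.3 29.6] foot [ -1.2  -0.3 -13.4] low [ -9.2  -0.3 -13.4] high [  6.8  -0.3 -13.4] F [ 4.7 -0.  -1. ] M [-0.01 -1.09  0.01] rot [180.    0.   63.6] t 13.85
tcp [-1.2 -0.3 23.7] foot [ -1.2  -0.3 -19.3] low [ -9.2  -0.3 -19.3] high [  6.8  -0.3 -19.3] F [ 4.6 -0.1  0.5] M [ 0.07 -1.12  0.02] rot [180.    0.   63.6] t 14.47
```

```bash
python3 -m creep '0 0 0 0 0 0.0015 255;0 0 0 0 0 0.003 255;0 0 0 0 0 0.0045 255;0 0 0 0 0 0.0055 255;0 0 0 0 0 0.0055 255' >/dev/null;python3 -c "
from h import *
loc()"; python3 -m creep '0 0 0 0 0 0.0004 255;0 0 0 0 0 0.0008 255;0 0 0 0 0 0.0008 255' >/dev/null;python3 -c "
from h import *
loc()"
```

```text
tcp [-1.  -0.3 18.3] foot [ -1.   -0.3 -24.7] low [ -9.   -0.3 -24.7] high [  7.   -0.3 -24.7] F [5.2 0.  0.8] M [-0.01 -1.09 -0.05] rot [180.    0.   63.6] t 15.1
tcp [-0.9 -0.3 18.2] foot [ -0.9  -0.3 -24.8] low [ -8.9  -0.3 -24.8] high [  7.1  -0.3 -24.8] F [ 3.4 -0.5 10.6] M [-0.07 -0.59  0.07] rot [180.    0.   63.6] t 15.47
```

```bash
python3 -m creep '0 0 0 0 0 0.0004 255;0 0 0 0 0 0.0004 255;0 0 0 0 0 0.0004 255' >/dev/null;python3 - <<'E'
from h import *
loc()
s=grab('side');t=grab('top')
a=crop(s,320,130,100,75,5);b=crop(t,370,170,60,75,5)
cv2.imwrite('pics/chk.png',np.hstack([a,b]))
E
```

```text
tcp [-0.9 -0.3 18.1] foot [ -0.9  -0.3 -24.9] low [ -8.9  -0.3 -24.9] high [  7.1  -0.3 -24.9] F [ 1.1 -0.7 16.2] M [-0.08 -0.31  0.01] rot [180.    0.   63.6] t 15.85
```

```bash
python3 -m creep '0 0 0 0 0 -0.0006 255;0 0 0 0 0 -0.0006 200;0 0 0 0 0 -0.0006 150;0 0 0 0 0 -0.0006 110;0 0 0 0 0 -0.0006 110;0 0 0 0 0 -0.0006 110';python3 -m creep '0 0 0 0 0 -0.03 110;0 0 0 0 0 -0.07 110;0 0 0 0 0 -0.1 110;0 0 0 0 0 -0.1 110'
python3 - <<'E'
from h import *
loc();w=grab('wrist','w5.pkl')
cv2.imwrite('pics/w5.png',crop(w,200,100,240,180,3))
c=cloud(w);y=np.radians(-26.4);x=np.array([np.cos(y),np.sin(y)]);n=np.array([-np.sin(y),np.cos(y)])
d=c[...,:2]-BORE[:2];a,b=d@x,d@n;z=c[...,2]
for lo,hi in((90,107),(52,58)):
    m=(z>lo)&(z<hi)&(np.hypot(a,b)<25);print(lo,m.sum(),np.percentile(z[m],[5,25,50,75,95]).round(1) if m.any() else '')
m=(abs(a+22)<5)&(abs(b)<15)&(abs(z-50)<5);print('block z',np.median(z[m]))
E
```

```text
clock: 16.7
eef_pos: [484.6, -194.1, 67.7]
tcp_rot: [-3.141, 0.0, 1.111]
contact_force: [-0.7, -0.3, -0.0]
opening: 0.568
grasp_force: 0.0
clock: 17.2
eef_pos: [486.3, -194.8, 170.1]
tcp_rot: [3.137, -0.0, 1.111]
contact_force: [-0.2, 0.0, -0.4]
opening: 0.567
grasp_force: 0.0
tcp [  0.7  -0.2 120.1] foot [ 0.8 -0.2 77.1] low [-7.2 -0.2 77. ] high [ 8.8 -0.2 77.1] F [-0.2 -0.1 -0.4] M [-0.01 -0.04 -0.01] rot [179.8  -0.   63.6] t 17.2
90 337 [ 92.6 101.3 102.6 103.2 104.2]
52 468 [53.5 54.4 55.  55.4 56.1]
block z 49.88811984496388
```

View pics/w5.png

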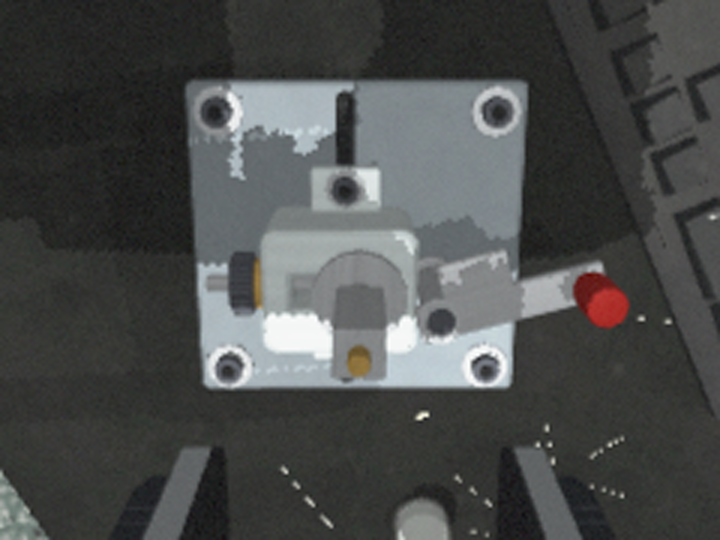

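```bash
cat >> h.py <<'E'
def kp(steps,cur=None,back=17.,z=68.,base=(488.6,-189.0),ryaw=-26.4):
    s=r.sense();T=R.from_euler('xyz',s['tcp_rot']).as_matrix();y0=np.degrees(s['tcp_rot'][2])
    print('now',s['eef_pos'].round(1),y0.round(1),'F',s['contact_force'].round(1))
    y=np.radians(ryaw);M=np.array([[np.cos(y),-np.sin(y)],[np.sin(y),np.cos(y)]])
    for a,bk,zz in steps:
        t=np.radians(a);rad=np.array([np.cos(t),np.sin(t)]);tan=np.array([-rad[1],rad[0]])
        p=np.r_[M@(np.array([25.5,-12])+45*rad-bk*tan)+base,zz]
        d=T.T@(p-s['eef_pos'])/1e3
        print(f'0 0 {-(63.6+a-y0):.1f} {d[0]:.4f} {d[1]:.4f} {d[2]:.4f} 255')
E
python3 -c "
from h import *
kp([(13.5,25,170),(13.5,25,68)])"
```

```text
now [ 485.3 -194.4  168.5] 63.6 F [-0.7  0.8 -0.4]
0 0 -13.5 -0.0196 0.0756 -0.0013 255
0 0 -13.5 -0.0196 0.0754 0.1007 255
```

```bash
python3 -m creep '0 0 -7 -0.01 0.038 0 255;0 0 -13.5 -0.0196 0.0755 0 255;0 0 -13.5 -0.0196 0.0755 0 255;0 0 -13.5 -0.0196 0.0755 0.05 255;0 0 -13.5 -0.0196 0.0755 0.09 255;0 0 -13.5 -0.0196 0.0755 0.1007 255;0 0 -13.5 -0.0196 0.0755 0.1007 255'; python3 -c "
from h import *
kp([(13.5,21,68),(13.5,19,68),(13.5,17,68),(17,17,68),(21,17,68)])"
```

```text
clock: 18.12
eef_pos: [543.1, -244.8, 66.6]
tcp_rot: [-3.14, -0.0, 1.346]
contact_force: [0.4, -0.3, 1.0]
opening: -0.005
grasp_force: 0.0
now [ 543.1 -244.8   66.6] 77.1 F [ 0.4 -0.3  1. ]
0 0 0.0 0.0036 0.0014 -0.0014 255
0 0 0.0 0.0056 0.0014 -0.0014 255
0 0 0.0 0.0076 0.0014 -0.0014 255
0 0 -3.5 0.0104 0.0023 -0.0014 255
0 0 -7.5 0.0136 0.0032 -0.0014 255
```

```bash
python3 -m creep '0 0 0 0.004 0.001 -0.001 255;0 0 0 0.006 0.001 -0.001 255;0 0 0 0.0076 0.001 -0.001 255;0 0 -3.5 0.0104 0.0019 -0.001 255;0 0 -7.5 0.0136 0.0028 -0.001 255'; python3 -c "
from h import *
kp([(27,17,67),(33,17,67),(39,17,67),(45,17,67),(51,17,67),(57,17,67)])"
```

```text
clock: 18.75
eef_pos: [549.9, -232.9, 68.7]
tcp_rot: [3.141, 0.001, 1.479]
contact_force: [-1.2, -1.4, 0.6]
opening: 0.003
grasp_force: 0.7
now [ 549.9 -232.9   68.7] 84.8 F [-1.2 -1.4  0.6]
0 0 -5.8 0.0053 0.0009 0.0017 255
0 0 -11.8 0.0103 0.0019 0.0017 255
0 0 -17.8 0.0153 0.0024 0.0017 255
0 0 -23.8 0.0203 0.0024 0.0017 255
0 0 -29.8 0.0253 0.0019 0.0017 255
0 0 -35.8 0.0302 0.0008 0.0017 255
```

```bash
python3 -m creep '0 0 -6 0.0053 0.0009 0.001 255;0 0 -12 0.0103 0.0019 0.001 255;0 0 -18 0.0153 0.0024 0.001 255;0 0 -24 0.0203 0.0024 0.001 255;0 0 -30 0.0253 0.0019 0.001 255;0 0 -36 0.0302 0.0008 0.001 255'
python3 - <<'E'
from h import *
kp([(63,17,67),(69,17,67),(75,17,67),(80,17,67),(84,17,67),(87,17,67),(89,17,67),(91,17,67)])
w=grab('wrist','w6.pkl');h=cv2.cvtColor(w['img'],cv2.COLOR_RGB2HSV)
m=((h[...,0]<8)|(h[...,0]>172))&(h[...,1]>150)&(h[...,2]>60);c=cloud(w)
m&=(c[...,2]>55)&(c[...,2]<90);p=c[m];print(m.sum())
if len(p):
    y=np.radians(-26.4);M=np.array([[np.cos(y),-np.sin(y)],[np.sin(y),np.cos(y)]]);q=(p[:,:2]-[488.6,-189])@M-[25.5,-12];k=np.median(q,0);print(k,np.degrees(np.arctan2(k[1],k[0])))
E
```

```text
clock: 19.5
eef_pos: [554.4, -202.9, 67.9]
tcp_rot: [3.14, 0.002, 2.109]
contact_force: [2.2, -1.1, -0.5]
opening: -0.002
grasp_force: 1.0
now [ 554.4 -202.9   67.9] 120.8 F [ 2.2 -1.1 -0.5]
0 0 -5.8 0.0053 0.0008 0.0009 255
0 0 -11.8 0.0102 0.0018 0.0009 255
0 0 -17.8 0.0152 0.0024 0.0009 255
0 0 -22.8 0.0194 0.0024 0.0009 255
0 0 -26.8 0.0228 0.0022 0.0009 255
0 0 -29.8 0.0253 0.0018 0.0008 255
0 0 -31.8 0.0269 0.0015 0.0008 255
0 0 -33.8 0.0286 0.0012 0.0008 255
669
[22.81186127 38.19340377] 59.15129865758635
```

Knob follows (about 59°). Continue to near the stop.

```bash
python3 -m creep '0 0 -6 0.0053 0.0008 0 255;0 0 -12 0.0102 0.0018 0 255;0 0 -18 0.0152 0.0024 0 255;0 0 -23 0.0194 0.0024 0 255;0 0 -27 0.0228 0.0022 0 255;0 0 -27 0.0228 0.0022 0 255'
cat > k.py <<'E'
from h import *
kp([(87,17,67),(89,17,67),(91,17,67),(93,17,67)])
w=grab('wrist','w7.pkl');h=cv2.cvtColor(w['img'],cv2.COLOR_RGB2HSV)
m=((h[...,0]<8)|(h[...,0]>172))&(h[...,1]>150)&(h[...,2]>60);c=cloud(w)
m&=(c[...,2]>55)&(c[...,2]<90);p=c[m];print(m.sum())
if len(p):
    y=np.radians(-26.4);M=np.array([[np.cos(y),-np.sin(y)],[np.sin(y),np.cos(y)]]);q=(p[:,:2]-[488.6,-189])@M-[25.5,-12]
    k=np.median(q,0);t=q[p[:,2]>82];k2=t.mean(0);print(k,np.degrees(np.arctan2(k[1],k[0])),'top',k2,np.degrees(np.arctan2(k2[1],k2[0])))
E
python3 k.py
```

```text
clock: 20.3
eef_pos: [543.8, -181.9, 67.6]
tcp_rot: [3.141, 0.001, 2.575]
contact_force: [0.7, 0.3, -0.7]
opening: -0.001
grasp_force: 0.4
now [ 543.8 -181.9   67.6] 147.5 F [ 0.7  0.3 -0.7]
0 0 -3.1 0.0016 0.0010 0.0006 255
0 0 -5.1 0.0032 0.0015 0.0006 255
0 0 -7.1 0.0048 0.0019 0.0006 255
0 0 -9.1 0.0065 0.0022 0.0006 255
670
[ 1.07582673 44.95670799] 88.62915744046028 top [ 3.30656444 44.8572666 ] 85.78417992995298
```

Now nudge to the stop by feel.

```bash
python3 -m creep '0 0 -2 0.0016 0.0005 0 255;0 0 -4 0.0032 0.0007 0 255;0 0 -4 0.0032 0.0007 0 255'; python3 k.py;python3 -m creep '0 0 0 0.0008 0 0 255;0 0 0 0.0016 0 0 255;0 0 0 0.0016 0 0 255'; python3 k.py
```

```text
clock: 20.72
eef_pos: [541.0, -179.5, 67.1]
tcp_rot: [-3.142, -0.0, 2.647]
contact_force: [0.1, 0.3, 0.6]
opening: -0.004
grasp_force: 0.4
now [ 541.  -179.5   67.1] 151.7 F [0.1 0.3 0.6]
0 0 1.1 -0.0021 0.0003 0.0001 255
0 0 -0.9 -0.0005 0.0009 0.0001 255
0 0 -2.9 0.0011 0.0015 0.0001 255
0 0 -4.9 0.0027 0.0020 0.0001 255
663
[-2.67630509 44.97493784] 93.40546051204122 top [-0.32336596 45.03129881] 90.41142908393685
clock: 21.15
eef_pos: [540.0, -179.0, 67.2]
tcp_rot: [3.142, 0.001, 2.647]
contact_force: [3.6, -0.2, -0.4]
opening: 0.002
grasp_force: 1.3
now [ 540.  -179.    67.2] 151.6 F [ 3.6 -0.2 -0.4]
0 0 1.0 -0.0032 0.0003 0.0002 255
0 0 -1.0 -0.0017 0.0009 0.0002 255
0 0 -3.0 -0.0001 0.0014 0.0002 255
0 0 -5.0 0.0015 0.0019 0.0002 255
664
[-3.82022389 45.0898912 ] 94.84279761137236 top [-1.44943244 45.10088432] 91.84071309359486
```

```bash
python3 -m creep '0 0 0 0.0006 0 0 255;0 0 0 0.0012 0 0 255;0 0 0 0.0012 0 0 255'; python3 k.py
```

```text
clock: 21.58
eef_pos: [539.9, -178.9, 67.4]
tcp_rot: [3.141, 0.003, 2.647]
contact_force: [6.5, -2.9, -4.2]
opening: 0.001
grasp_force: 3.3
now [ 539.9 -178.9   67.4] 151.6 F [ 6.5 -2.9 -4.2]
0 0 1.0 -0.0034 0.0003 0.0004 255
0 0 -1.0 -0.0019 0.0009 0.0004 255
0 0 -3.0 -0.0003 0.0014 0.0004 255
0 0 -5.0 0.0013 0.0019 0.0004 255
665
[-3.90232443 45.06903904] 94.94864053594443 top [-1.48533706 45.05307093] 91.88827818638997
```

```bash
python3 -m creep '0 0 0 -0.01 0 0 255;0 0 0 -0.025 0 0 255;0 0 0 -0.025 0 -0.04 255;0 0 0 -0.025 0 -0.1 255;0 0 0 -0.025 0 -0.13 255;0 0 0 -0.04 0 -0.13 255;0 0 0 -0.04 0 -0.13 255'; sed -i 's/w7.pkl/w8.pkl/' k.py; python3 k.py
python3 - <<'E'
from h import *
w=load('w8.pkl');p=proj(w,BORE+[10,0,10]).astype(int);cv2.imwrite('pics/end.png',crop(w,max(p[0]-100,0),max(p[1]-75,0),200,150,4))
E
```

```text
clock: 22.5
eef_pos: [574.5, -197.8, 196.2]
tcp_rot: [-3.141, -0.001, 2.646]
contact_force: [0.4, 0.3, 0.1]
opening: -0.002
grasp_force: 0.0
now [ 574.5 -197.8  196.2] 151.6 F [0.4 0.3 0.1]
0 0 1.0 0.0360 0.0005 0.1292 255
0 0 -1.0 0.0376 0.0011 0.1292 255
0 0 -3.0 0.0392 0.0016 0.1292 255
0 0 -5.0 0.0408 0.0021 0.1292 255
137
[-1.28631758 44.95917872] 91.63883038683899 top [-1.05325756 44.99218975] 91.34103703322411
```

View pics/end.png

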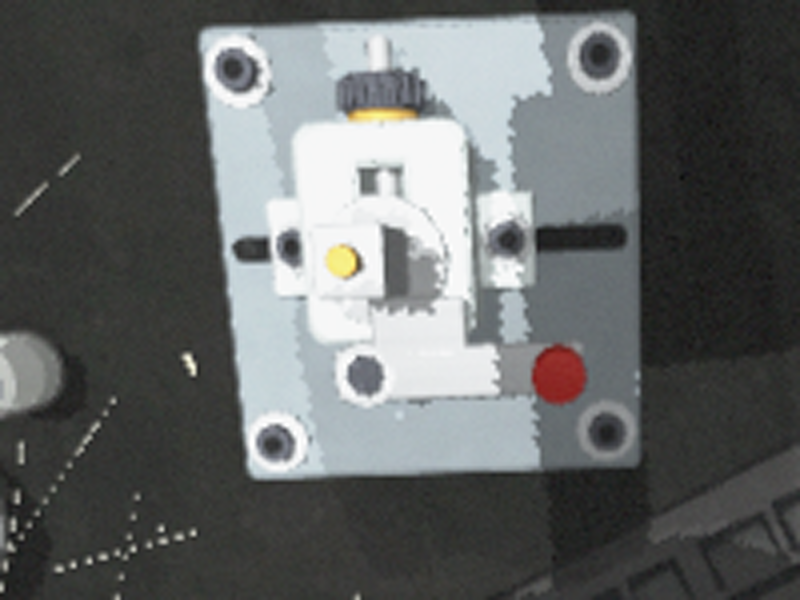

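The end picture shows the post upright with its stud at (342,261) and its collar flat on the block. The keeper is closed over the collar, with the knob at (559,375), and the robot is clear.

```bash
python3 -c "
from rig import r
print(r.sign_off())"
```

```text
the job is handed in; nothing more can be done
None
```

The collared post is fully home in the base with its collar flat on the block, and the keeper is swung over it to its stop. The job was handed in at about 22 s with the robot clear. While entering the bore, the pin met the rim at up to about 29 N before I backed off and re-entered.

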